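Snap the junction box cover home and bring the screwdriver to its screw

TASK

Close up the junction box: press its loosely laid cover down until it snaps home and sits level on the rim all round. Then draw the red screwdriver out of the sloping rack, turn it upright with the blade down, and finish while still holding it there in the gripper, blade straight over the brass screw in the cover and about a centimetre above it without touching, ready to drive. Leave the blue screwdriver in the rack and do not push the pliers, black tape or tape measure about.

Things in the scene. Friction and masses are not known exactly. Their poses are not given: they have to be found in the camera images.
- junction_box: Grey plastic box, 90 x 130 x 48 mm, walls 4 mm, fixed on a plywood board 130 x 210 x 15 mm that does not slide. Origin: centre of the board's underside on the worktop; z up, y along the long side towards the end with the cover's screw; two black cable glands stick out of the -y end. Rim 63 mm above the origin. A spring catch in the middle of each long wall grips the cover's lip.
- cover: Loose white cover, plate 96 x 136 x 5 mm, 90 g, with an 11.5 mm deep lip that fits inside the walls. Origin: centre of the plate's underside; y along its long side, z up. At first it lies level on the spring catches, about 9 mm above the rim. Some 10 N (20 N does no harm) down on its middle snaps it past them; seated, its origin is 63 mm above the box's.
- cover_centre (a point): Middle of the cover's flat top face, the place to press (68 mm above the worktop when seated, about 77 mm before).
- cover_screw (a point): Centre of the top of the brass slotted screw head (10 mm across, 3 mm high) fixed in the cover, 45 mm from the cover's middle towards its +y end and 3 mm above the cover's top face.
- tool_rack: Wooden rack that does not slide, 188 mm wide along y, at most 125 mm high. Origin: centre of its underside; z up. A 40 mm thick sloping rail has three 9 mm bores at y = -58 (red screwdriver), 0 (empty), +58 (blue one); they lean 35 degrees from vertical (the screwdrivers sag to 39, so draw them along the bores), handles towards the rack's -x. Upper mouths at x = -20, z = 105 mm.
- red_driver: Red screwdriver, 205 mm long, 90 g; handle 98 mm long, 26 to 30 mm thick; slotted blade of 6.4 mm. It hangs in the rack: 99 mm of shank in and below the rail, the 16 mm collar resting on the bore's mouth, the handle standing out above. Origin near mid-length, about 10 mm off the axis: use the two points on its axis.
- driver_tip (a point): Blade end of the red screwdriver, on its axis. The point's z axis runs along the screwdriver from blade to handle.
- driver_butt (a point): Butt end of the red screwdriver's handle, on its axis, 205 mm from driver_tip; same axes. The handle runs from 3 to 98 mm short of this point, the rail's face is 106 mm from it.
- blue_driver: Blue screwdriver (173 mm), standing in the rack's bore at y = +58 mm in the same way; its butt is also about 106 mm from the rail's face, some 190 mm above the worktop. Leave it.
- pliers: Combination pliers with red grips, 44 x 170 x 13 mm, lying on the worktop in front of the work. Leave them.
- black_tape: Roll of black electrical tape, 59 mm across, 19 mm high, lying in front of the work. Leave it.
- tape_measure: Yellow tape measure, 36 x 78 x 64 mm, standing in front of the work. Leave it.
Mind the look-alikes: they are no part of the job. Leave any pink look-alike of the cover alone.

How it is judged:
By the outcome, as a careful person would: the job done as asked, in the order asked, and still so for the second after the job is handed in, while the arm keeps its last pose, push and grip.
It also fails if it takes over 51 s, if anything falls off the work surface, if the arm or the gripper's body presses on something with over 40 N, if the wrist force passes 120 N, or if a joint passes its speed limit or range.

ROBOT

A 6-joint arm with a two-finger parallel gripper is mounted at the origin on a cart in front of the work surface, level with it; the furniture and walls round the work are solid. World frame = base frame: x ahead of the robot, y to its left, z up, the work surface at z = 0. Lengths are in m, angles in rad, forces in N, time in s.
With the tool pointing down it reaches from about 0.225 to 0.875 m from the base axis. Payload 3.4 kg.
Tool frame: the origin (TCP) lies where the fingers leave the gripper's body, on its centre line; the fingertips stand 73 mm ahead of it and the grasp point (between the pads) lies 54 mm ahead of it (manip.grip_point_offset is the distance from the TCP to the grasp point, in m); z points along the fingers, y is the line along which they close (so a half turn about z gives the same grasp; the last joint's range is limited). The gripper opens to 85 mm and grips with 20 to 120 N. Pads are 22 mm wide; open, the fingers measure 114 mm over their backs; the gripper's body (76 mm by 85 mm) begins 54 mm behind the grasp point. The pads swing forward as they close: fully open they stand 13 mm farther back than shut.
Start: joints at [0.992, 0.276, 1.505, -0, 1.361, -0.121], TCP at [0.254, 0.516, 0.304] pointing down, gripper open.
Joint ranges: [-2.89, 2.89], [-0.75, 2.08], [0.22, 2.7], [-1.18, 4.32], [0.11, 2.71], [-2.7, 2.7]. Speed limits (rad/s): [2.57, 2.57, 3.14, 3.14, 3.14, 3.14].

INTERFACE

Orientations are given as a unit quaternion [w, x, y, z].
In Python, from rig import sensors, cams, manip, spotter gives the robot as it stands.
- The arm moves only by the tool drive_tool, never from a script. Its argument "targets" is a list of rows, each a list of 4 numbers: the shift along the world's x, y, z in m, then the turn about the world's z in degrees. In form: [[dx, dy, dz, spin], ...]. A call has exactly 5 rows; each row shifts and turns the commanded pose from where the row before left it; what a row does not reach is not made up. A row lasts 1/8 s, in which the tool goes at most 62.5 mm and 10.7 degrees, less where a joint would pass 70% of its speed; a pose out of reach is approached as far as the arm can. A call is refused whole if a number of a shift passes 0.0625 or a number of a turn 10.7, either way. A call with a gripper value outside its range is refused whole. "jaw" is the finger opening in m, from 0 to 0.0854, set as the call begins (left out, the last holds). The fingers move at their own pace and stop on an object; "force" is the grip in N (left out, the last holds). Time passes only in rows, so rows that do not move let the fingers close, or fill a call up. It gives the time, the measured TCP pose, the force and the opening at its end, in the units of the state.
- sensors.get_state(): the state, without advancing time (a new reading comes with each control period).
- cams.get_image(name): name is "side" or "top"; returns a dict with "color" (384x512x3 uint8, red, green, blue), "intrinsics" (3x3 intrinsics, pixels), "D" ([k1, k2, p1, p2, k3] as OpenCV has them; the pictures are not rectified), "R" (3x3) and "t" (3): a world point X has camera coordinates R X + t. Camera axes: x right, y down, z forward; pixel columns grow to the right and rows downward; lengths in m; the calibration is good to about 2 mm. A picture is of the moment at which its call begins. There is no depth.
- manip.sign_off(): hands the job in, once; it reports no verdict.
Trained networks look in the newest picture that a camera, given by its name, has taken for a name from the list of things; names that differ only in an ending like _2 or _b are one class to them, and where a whole thing is asked for, a point or a joint stands for the part that bears it (a point fixed in the world has none). Each returns a list of dicts, best first, with "score" (0 to 1); they miss things now and then, are a little off and sometimes report something else, mostly with a low value. They report only what shows in the picture. A call takes as long as a camera call. They do not tell look-alikes from the thing itself.
- spotter.find_in(query, camera): "point" ([x, y, z] in m, in world coordinates, good to about 4 mm: the middle of the surface that is visible of it).
- spotter.landmark_of(query, camera): "point" ([x, y, z] in m, in world coordinates, good to about 4 mm: a listed point, or the origin of a listed thing).
The state is a dict: "clock": time; "qpos": joint angles; "qd": joint speeds; "effort": joint torques, N m; "position": TCP position; "ee_rot": TCP orientation; "contact_force": force on the tool from outside, world axes, zero at the start; "moment": the same for the moment, N m; "width": finger opening in m.
Only numpy, scipy, OpenCV 4.12 (cv2) and the standard library are available. Lean on these libraries where they do the work, as an engineer would, in place of code of your own. Each camera call takes 0.05 s, during which the arm holds its last target. There are 200 camera calls.

## Working session

There is one attempt and no reset: what is moved stays moved. The work goes in short steps, Python scripts to look and compute and a tool call to move; the robot and the scene stay as the last step left them, time stands still between calls to the robot, and variables do not carry over. Pictures are saved under pics/ and viewed, on a budget of 10 in all, crops included, one or two more only if the job needs it, and the job is handed in when it is done.

Besides the shell and the picture viewer there is one more tool, called after "Emit:" as name([rows], argument=value, ...), one row to a line, values as JSON. drive_tool: Moves the arm, as the interface text tells. Its arguments: {"type":"object","properties":{"targets":{"type":"array","items":{"type":"array","items":{"type":"number"}}},"jaw":{"type":"number"},"force":{"type":"number"}},"required":["targets"]}

```bash
mkdir -p pics; cat > h.py <<'E'
import numpy as np,cv2
from rig import sensors,cams,manip,spotter
def shot(n,f=None):
    im=cams.get_image(n)
    if f: cv2.imwrite('pics/'+f,im['color'][...,::-1])
    return im
def pix(im,X):
    p,_=cv2.projectPoints(np.array(X,float).reshape(-1,1,3),cv2.Rodrigues(im['R'])[0],im['t'],im['intrinsics'],np.array(im['D'],float));return p.reshape(-1,2).round(0)
E
cat > a.py <<'E'
from h import *
s=sensors.get_state();print(s['clock'],s['position'],s['ee_rot'],s['width'])
I={n:shot(n,n+'0.png') for n in('side','top')}
cv2.imwrite('pics/both0.png',cv2.vconcat([I[n]['color'][...,::-1] for n in I])[:,:])
for n in I: print(n,'campos',(-I[n]['R'].T@I[n]['t']).round(2))
for q in ['junction_box','cover','cover_centre','cover_screw','tool_rack','red_driver','driver_tip','driver_butt','blue_driver','pliers','black_tape','tape_measure']:
  for n in I:
    for r in spotter.landmark_of(q,n): print(q,n,round(r['score'],2),np.round(r['point'],3),pix(I[n],r['point'])[0])
print(manip.grip_point_offset, sensors.get_state()['clock'])
E
python3 a.py
```

```text
0.0 [0.25391012 0.51545055 0.30301404] [-3.31838444e-04  2.26911211e-01  9.73914985e-01 -8.91746625e-04] 0.085174266171251
side campos [ 0.18 -0.85  1.1 ]
top campos [-0.49  0.61  1.51]
junction_box side 0.86 [ 0.634  0.228 -0.002] [281. 216.]
junction_box side 0.3 [ 0.351  0.188 -0.002] [208. 238.]
junction_box top 0.6 [ 0.633  0.224 -0.003] [251. 186.]
cover side 0.83 [0.63  0.228 0.072] [281. 201.]
cover side 0.7 [0.482 0.706 0.012] [213. 148.]
cover side 0.43 [ 0.633  0.226 -0.001] [281. 216.]
cover top 0.78 [0.633 0.224 0.07 ] [250. 174.]
cover top 0.75 [0.482 0.701 0.013] [140. 249.]
cover_centre side 0.72 [0.48  0.704 0.02 ] [212. 147.]
cover_centre side 0.62 [0.63  0.226 0.08 ] [281. 200.]
cover_centre top 0.81 [0.629 0.228 0.075] [250. 174.]
cover_centre top 0.8 [0.484 0.703 0.02 ] [139. 248.]
cover_screw side 0.77 [0.628 0.27  0.078] [277. 193.]
cover_screw side 0.59 [0.461 0.669 0.019] [210. 152.]
cover_screw side 0.3 [ 0.503 -0.157  0.192] [287. 267.]
cover_screw top 0.74 [0.461 0.668 0.022] [150. 250.]
tool_rack side 0.75 [ 0.584 -0.095  0.   ] [300. 287.]
tool_rack side 0.7 [ 0.351  0.186 -0.001] [208. 238.]
red_driver side 0.71 [ 0.559 -0.155  0.099] [303. 284.]
driver_tip top 0.52 [0.63  0.224 0.074] [251. 174.]
driver_butt side 0.74 [ 0.499 -0.162  0.189] [286. 270.]
blue_driver side 0.72 [ 0.537 -0.041  0.109] [282. 254.]
pliers side 0.69 [ 0.365 -0.184 -0.001] [240. 329.]
black_tape side 0.5 [ 0.373  0.026 -0.001] [225. 272.]
black_tape top 0.49 [ 0.38   0.031 -0.002] [321. 221.]
tape_measure side 0.61 [ 0.352  0.188 -0.003] [209. 238.]
tape_measure top 0.62 [0.356 0.192 0.005] [284. 237.]
0.0539 1.3
```

View pics/side0.png

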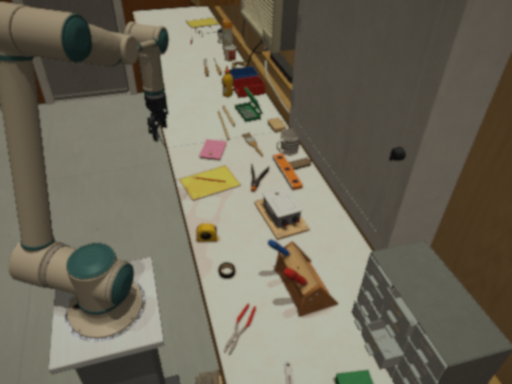

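```bash
python3 -c "
import cv2
a=cv2.imread('pics/side0.png');b=cv2.imread('pics/top0.png')
a=cv2.resize(a[150:350,200:340],None,fx=2.9,fy=2.9,interpolation=cv2.INTER_CUBIC);b=cv2.resize(b[120:320,110:250+0],None,fx=2.8,fy=2.9,interpolation=cv2.INTER_CUBIC)
b=cv2.imread('pics/top0.png')[120:320,210:345];b=cv2.resize(b,None,fx=2.9,fy=2.9,interpolation=cv2.INTER_CUBIC)
cv2.imwrite('pics/crop0.png',cv2.hconcat([a,b]))"
```

```text
(no output)
```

View pics/crop0.png

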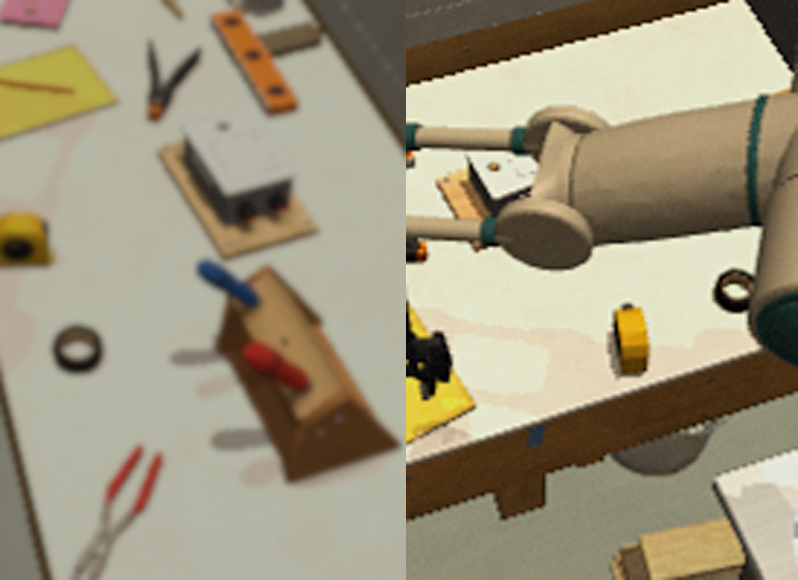

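Side view: the box with its white cover is at about (281,208). The pink look-alike at (212,148) lies flat on the table, so it isn't the real one. The rack is at (300,280) with the red handle at about (288,272), blue at (279,247), pliers at (240,328). The glands face -y, so the screw at (277,193) is on the far end, which fits. In the top view the arm hides most of it.

Emit:
drive_tool([
  [0.038, -0.029, 0, 0],
  [0.038, -0.029, 0, 0],
  [0.038, -0.029, 0, 0],
  [0.038, -0.029, 0, 0],
  [0.038, -0.029, 0, 0],
], jaw=0, force=40)

```text
clock: 1.92
position: [0.4453, 0.3698, 0.304]
ee_rot: [0.0, 0.227, 0.974, 0.0]
contact_force: [-0.1, 1.0, -0.2]
width: 0.0001
```

Emit:
drive_tool([
  [0.038, -0.029, 0, 0],
  [0.038, -0.029, 0, 0],
  [0.037, -0.029, 0, 0],
  [0.037, -0.029, 0, 0],
  [0.037, -0.028, 0, 0],
])

```text
clock: 2.55
position: [0.6323, 0.2257, 0.3039]
ee_rot: [0.0, 0.227, 0.974, 0.0]
contact_force: [0.2, -0.1, -0.3]
width: 0.0
```

```bash
cat > b.py <<'E'
from h import *
im=shot('side','side1.png')
def ray(uv,z):
    p=cv2.undistortPoints(np.array(uv,float).reshape(-1,1,2),im['intrinsics'],np.array(im['D'],float)).reshape(-1,2)
    d=np.c_[p,np.ones(len(p))]@im['R'];c=-im['R'].T@im['t'];return c+d*((z-c[2])/d[:,2])[:,None]
c=lambda a:np.array(a)/2.9+[200,150]
P=ray(c([(160,150),(225,255),(315,230)]),.015).round(3);print(P)
print('board yaw',np.degrees(np.arctan2(*(P[0]-P[1])[[0,1]]*[-1,1])),np.degrees(np.arctan2(*(P[2]-P[1])[[1,0]])))
R=ray(c([(220,345),(290,480),(400,445)]),0).round(3);print(R)
print('rack yaw',np.degrees(np.arctan2(*(R[0]-R[1])[[0,1]]*[-1,1])),np.degrees(np.arctan2(*(R[2]-R[1])[[1,0]])))
T=shot('top','top1.png')
for n in('side','top'):
  for q in['cover_centre','cover_screw','junction_box','tool_rack','driver_butt','driver_tip','red_driver','blue_driver']:
    for r in spotter.landmark_of(q,n)[:3]: print(q,n,round(r['score'],2),np.round(r['point'],3))
s=sensors.get_state();print(s['clock'],s['position'],s['ee_rot'],s['width'],s['contact_force'])
a=cv2.resize(im['color'][180:330,230:350,::-1],None,fx=3.3,fy=3.3,interpolation=cv2.INTER_CUBIC)
b=cv2.resize(T['color'][120:270,210:330,::-1],None,fx=3.3,fy=3.3,interpolation=cv2.INTER_CUBIC)
cv2.imwrite('pics/crop1.png',cv2.hconcat([a,b]))
E
python3 b.py
```

```text
[[0.559 0.311 0.015]
 [0.58  0.11  0.015]
 [0.699 0.121 0.015]]
board yaw 5.964487101253094 5.281240628445117
[[ 0.534 -0.006  0.   ]
 [ 0.546 -0.19   0.   ]
 [ 0.672 -0.181  0.   ]]
rack yaw 3.7313969991604505 4.08561677997488
cover_centre side 0.85 [0.484 0.704 0.016]
cover_centre side 0.69 [ 0.535 -0.043  0.111]
cover_centre side 0.69 [ 0.376  0.024 -0.001]
cover_screw side 0.82 [0.463 0.667 0.018]
cover_screw side 0.62 [0.627 0.27  0.079]
cover_screw side 0.45 [ 0.56  -0.155  0.097]
junction_box side 0.93 [0.63  0.221 0.001]
tool_rack side 0.73 [ 0.585 -0.096  0.002]
driver_butt side 0.51 [ 0.504 -0.16   0.19 ]
driver_butt side 0.26 [ 0.352  0.189 -0.003]
red_driver side 0.73 [ 0.561 -0.156  0.098]
blue_driver side 0.71 [ 0.536 -0.043  0.108]
cover_centre top 0.73 [0.631 0.229 0.073]
cover_screw top 0.95 [0.627 0.274 0.081]
cover_screw top 0.92 [0.464 0.667 0.02 ]
junction_box top 0.96 [ 0.632  0.225 -0.002]
tool_rack top 0.82 [ 0.589 -0.099  0.001]
driver_butt top 0.56 [ 0.5   -0.162  0.184]
red_driver top 0.45 [ 0.558 -0.156  0.099]
blue_driver top 0.41 [ 0.54  -0.045  0.117]
3.45 [0.63110132 0.22687832 0.30397938] [5.22207290e-05 2.26844807e-01 9.73930915e-01 5.98351280e-05] 6.471802071787117e-05 [ 0.25109043  0.16025945 -0.22083739]
```

View pics/crop1.png

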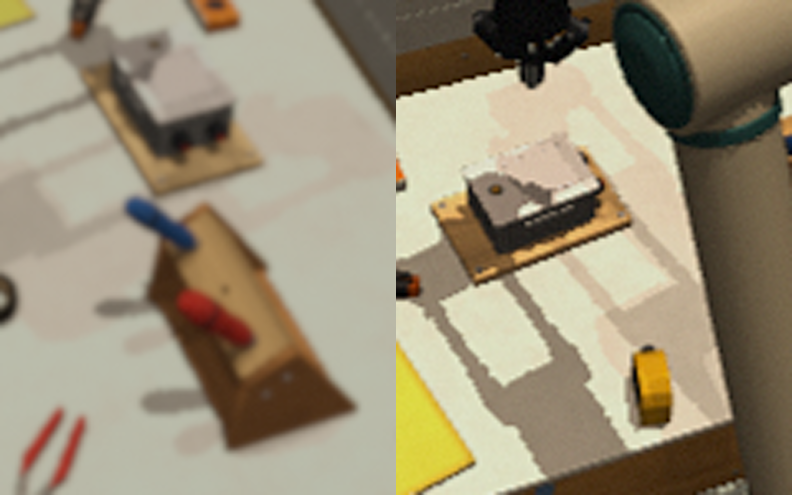

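Emit:
drive_tool([
  [0, 0, -0.03, 0],
  [0, 0, -0.03, 0],
  [0, 0, -0.03, 0],
  [0, 0, -0.03, 0],
  [0, 0, -0.02, 0],
])

```text
clock: 4.08
position: [0.6307, 0.2266, 0.1623]
ee_rot: [-0.001, 0.227, 0.974, -0.0]
contact_force: [-0.1, -1.0, 0.3]
width: -0.0003
```

Emit:
drive_tool([
  [0, 0, -0.006, 0],
  [0, 0, -0.003, 0],
  [0, 0, -0.002, 0],
  [0, 0, -0.002, 0],
  [0, 0, -0.001, 0],
])

```text
clock: 4.7
position: [0.6313, 0.2269, 0.1503]
ee_rot: [0.0, 0.227, 0.974, 0.0]
contact_force: [0.5, -0.5, 0.1]
width: -0.0004
```

Emit:
drive_tool([
  [0, 0, -0.002, 0],
  [0, 0, -0.002, 0],
  [0, 0, -0.002, 0],
  [0, 0, -0.001, 0],
  [0, 0, -0.001, 0],
])

```text
clock: 5.32
position: [0.6318, 0.227, 0.1463]
ee_rot: [0.002, 0.227, 0.974, 0.001]
contact_force: [-5.6, -1.6, 22.3]
width: 0.0001
```

Emit:
drive_tool([
  [0, 0, -0.001, 0],
  [0, 0, 0, 0],
  [0, 0, -0.001, 0],
  [0, 0, 0, 0],
  [0, 0, 0, 0],
])

```text
clock: 5.95
position: [0.6317, 0.2271, 0.1462]
ee_rot: [0.002, 0.227, 0.974, 0.001]
contact_force: [-7.4, -2.8, 26.3]
width: -0.0002
```

```bash
cat > c.py <<'E'
from h import *
import sys
k=sys.argv[1]
A=shot('side');T=shot('top')
a=cv2.resize(A['color'][180:270,235:335,::-1],None,fx=6,fy=6,interpolation=cv2.INTER_CUBIC)
b=cv2.resize(T['color'][140:230,210:310,::-1],None,fx=6,fy=6,interpolation=cv2.INTER_CUBIC)
cv2.imwrite(f'pics/c{k}.png',cv2.resize(cv2.hconcat([a,b]),(800,360)))
E
python3 c.py 2
```

```text
(no output)
```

View pics/c2.png

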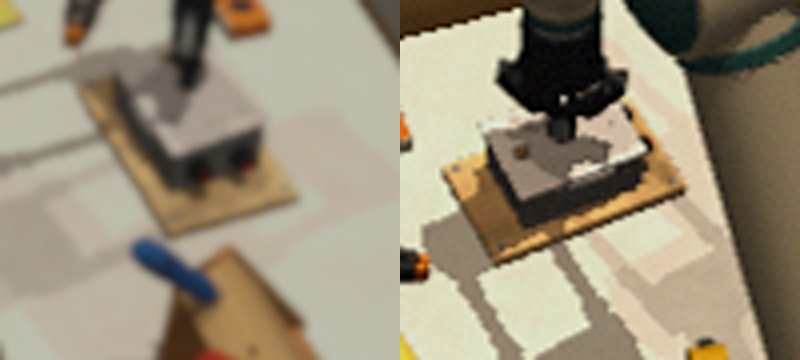

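Emit:
drive_tool([
  [0, 0, 0.006, 0],
  [0, 0, 0.03, 0],
  [0, -0.05, 0.05, 0],
  [0, -0.06, 0.05, 0],
  [-0.01, -0.06, 0.02, 0],
])

```text
clock: 6.68
position: [0.6226, 0.0752, 0.282]
ee_rot: [0.002, 0.226, 0.974, 0.001]
contact_force: [-0.0, -0.5, -0.5]
width: -0.0002
```

```bash
python3 c.py 3; cat > d.py <<'E'
from h import *
I={n:shot(n) for n in('side','top')}
for q in['cover','cover_centre','cover_screw','tool_rack','red_driver','driver_butt','driver_tip','blue_driver']:
  for n in I:
    for r in spotter.landmark_of(q,n)[:3]: print(q,n,round(r['score'],2),np.round(r['point'],3),pix(I[n],r['point'])[0])
s=sensors.get_state();print(s['clock'],s['position'],s['ee_rot'],s['contact_force'])
E
python3 d.py
```

```text
cover side 0.96 [0.631 0.228 0.071] [281. 201.]
cover side 0.89 [0.481 0.704 0.013] [213. 149.]
cover top 0.78 [0.48  0.702 0.011] [140. 250.]
cover top 0.61 [0.634 0.225 0.068] [250. 174.]
cover_centre side 0.78 [0.63  0.227 0.074] [281. 201.]
cover_centre top 0.95 [0.632 0.229 0.073] [249. 174.]
cover_centre top 0.75 [0.481 0.703 0.017] [139. 249.]
cover_centre top 0.54 [0.357 0.188 0.004] [285. 237.]
cover_screw side 0.72 [0.629 0.269 0.074] [277. 194.]
cover_screw side 0.66 [0.461 0.666 0.019] [210. 153.]
cover_screw top 0.94 [0.461 0.666 0.022] [150. 250.]
cover_screw top 0.74 [0.624 0.27  0.075] [240. 178.]
tool_rack side 0.93 [ 0.584 -0.093  0.001] [300. 287.]
tool_rack side 0.17 [0.625 0.27  0.074] [276. 194.]
tool_rack top 0.26 [0.631 0.228 0.073] [250. 174.]
red_driver side 0.63 [ 0.561 -0.157  0.096] [304. 285.]
red_driver side 0.17 [ 0.584 -0.099  0.004] [301. 287.]
red_driver top 0.51 [ 0.555 -0.156  0.098] [349. 158.]
driver_butt side 0.58 [ 0.505 -0.159  0.189] [288. 269.]
driver_butt top 0.47 [ 0.502 -0.163  0.184] [360. 152.]
driver_tip side 0.2 [ 0.364 -0.184  0.001] [240. 328.]
blue_driver side 0.72 [ 0.538 -0.042  0.108] [283. 255.]
7.675 [0.62138952 0.07605715 0.27966041] [2.21495719e-05 2.26883122e-01 9.73921992e-01 4.73285027e-05] [-0.57856034  0.25823208 -0.59574163]
```

View pics/c3.png

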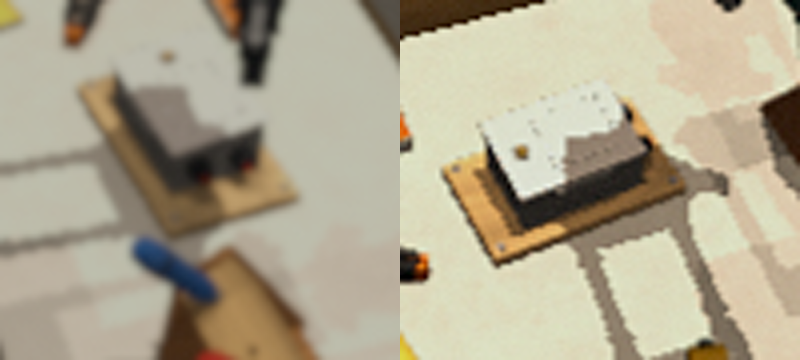

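```bash
cat > e.py <<'E'
from h import *
new={n:shot(n,n+'3.png') for n in('side','top')}
for n in new:
  im=new[n]; print(n,'pred',*[cv2.projectPoints(np.array([[[.627,.2715,z]]]),cv2.Rodrigues(im['R'])[0],im['t'],im['intrinsics'],np.array(im['D'],float))[0].ravel().round(2) for z in(.080,.071)])
  u,v=pix(im,[.627,.2715,.075])[0].astype(int)
  for f in(n+'0.png',n+'1.png',n+'3.png'):
    c=cv2.imread('pics/'+f)[v-6:v+7,u-6:u+7].astype(float); w=np.clip(c[...,2]-c[...,0]-25,0,None)
    Y,X=np.mgrid[v-6:v+7,u-6:u+7]; print(f,w.sum().round(),(w*X).sum()/w.sum(),(w*Y).sum()/w.sum())
  # shift of the cover edge between old and new
  P=pix(im,[[.655,.165,.07],[.60,.165,.07],[.575,.22,.07],[.62,.29,.07]]).astype(int)
E
python3 e.py
```

```text
side pred [276.35 192.14] [276.22 194.  ]
side0.png 27.0 276.3703703703704 193.03703703703704
side1.png 29.0 277.7586206896552 195.0344827586207
side3.png 89.0 276.314606741573 193.38202247191012
top pred [239.19 176.71] [239.25 178.19]
top0.png 596.0 239.4479865771812 177.14261744966444
top1.png 1544.0 239.91645077720207 177.6146373056995
top3.png 472.0 239.53177966101694 177.5677966101695
```

```bash
cat > f.py <<'E'
from h import *
r=np.radians(5.5);C=np.array([.631,.227])
I={n:shot(n) for n in('side','top')}
W=lambda x,y,z:[*(C+[x*np.cos(r)-y*np.sin(r),x*np.sin(r)+y*np.cos(r)]),z]
def prof(f,im,pt):
    p=cv2.projectPoints(np.array([[W(*pt,.068)],[W(*pt,.072)]]),cv2.Rodrigues(im['R'])[0],im['t'],im['intrinsics'],np.array(im['D'],float))[0].reshape(-1,2)[0]
    g=cv2.cvtColor(cv2.imread('pics/'+f),cv2.COLOR_BGR2GRAY).astype(np.float32)
    k=np.arange(-7,8); return p,cv2.remap(g,np.full((15,1),p[0],np.float32),(p[1]+k).astype(np.float32)[:,None],cv2.INTER_LINEAR).ravel().round().astype(int)
for n,pts in(('top',[(-.048,y) for y in(-.055,-.03,0,.03,.055)]+[(x,.068) for x in(-.03,0,.03)]),('side',[(x,-.068) for x in(-.03,0,.03)]+[(-.048,y) for y in(-.04,0,.04)])):
  for pt in pts:
    for f in(n+'0.png',n+'1.png',n+'3.png'): p,v=prof(f,I[n],pt); print(f,pt,p.round(1),v)
E
python3 f.py; python3 -c "
import cv2
i=lambda f:cv2.resize(cv2.imread('pics/'+f)[150:205,222:278],(400,393),interpolation=cv2.INTER_CUBIC)
cv2.imwrite('pics/cmp.png',cv2.hconcat([i('top1.png'),i('top3.png')]))"
```

```text
top0.png (-0.048, -0.055) [268.  178.8] [121 116 119 120 124 129 133 136 138 138 133 134 135 133 124]
top1.png (-0.048, -0.055) [268.  178.8] [178 179 200 209 212 204 118  41  31  34  33  32  34  33  37]
top3.png (-0.048, -0.055) [268.  178.8] [150 142 135 133 131 132 133  83  39  34  33  32  34  34  38]
top0.png (-0.048, -0.03) [262.1 181. ] [161 164 168 167 168 166 166 164 162 156 148 145 141 133 127]
top1.png (-0.048, -0.03) [262.1 181. ] [196 204 182 211 224 226 118  29 102  64  37  34  34  32  33]
top3.png (-0.048, -0.03) [262.1 181. ] [133 131 142 125 128 132 137  90  65  44  34  34  33  31  35]
top0.png (-0.048, 0) [255.1 183.6] [180 189 180 175 174 175 182 191 198 195 185 182 181 179 181]
top1.png (-0.048, 0) [255.1 183.6] [158 104  89  91  96  98  70  40  73  73  41  32  31  35  37]
top3.png (-0.048, 0) [255.1 183.6] [130 131 135 134 131 131 131  90  59  46  36  34  33  33  38]
top0.png (-0.048, 0.03) [248.  186.3] [203 207 223 226 228 217 142  54  31  72 141 155 153 134  99]
top1.png (-0.048, 0.03) [248.  186.3] [123 119 135 192 223 214 137  52  26  30  34  34  32  33  35]

[... 2393 characters left out ...]
]
side3.png (-0.048, -0.04) [273.6 212.5] [126 127 127 126 123 118 109  95  78  63  53  46  44  44  47]
side0.png (-0.048, 0) [269.  205.3] [180 179 177 171 162 145 123 102  86  75  70  63  55  48  44]
side1.png (-0.048, 0) [269.  205.3] [134 139 137 124 107  97  94  85  74  68  65  61  54  49  46]
side3.png (-0.048, 0) [269.  205.3] [187 184 174 154 135 122 113 101  87  74  64  57  50  46  45]
side0.png (-0.048, 0.04) [264.6 198.5] [178 178 178 175 167 153 133 108  86  69  61  60  57  52  51]
side1.png (-0.048, 0.04) [264.6 198.5] [138 129 126 123 121 119 112  98  80  66  59  58  57  54  53]
side3.png (-0.048, 0.04) [264.6 198.5] [185 185 185 186 184 178 167 148 126 102  82  69  59  53  53]
```

View pics/cmp.png

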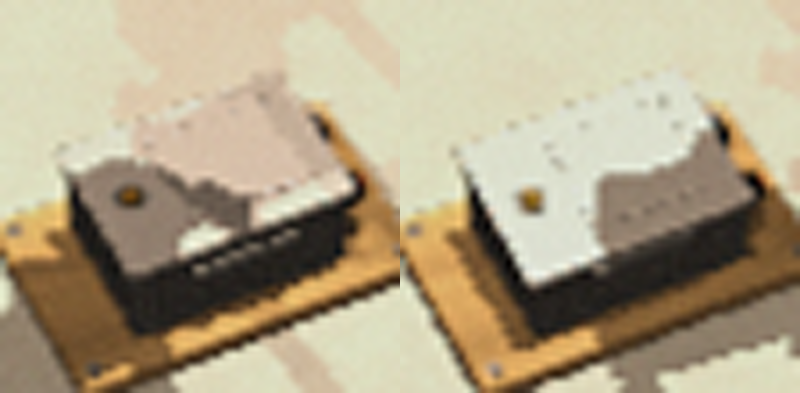

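The cover is tilted: its -x edge dropped (about 1.2 px, the catch line is gone) but the +x edge barely moved. I'll press the +x half to engage the second catch.

Emit:
drive_tool([
  [0.01, 0.04, 0, 0],
  [0.01, 0.04, 0, 0],
  [0.01, 0.04, -0.03, 0],
  [0.01, 0.034, -0.045, 0],
  [0, 0, -0.045, 0],
])

```text
clock: 8.5
position: [0.662, 0.2329, 0.1585]
ee_rot: [0.001, 0.226, 0.974, 0.001]
contact_force: [-0.7, -0.4, -0.3]
width: 0.0
```

Emit:
drive_tool([
  [0, 0, -0.004, 0],
  [0, 0, -0.003, 0],
  [0, 0, -0.003, 0],
  [0, 0, -0.002, 0],
  [0, 0, -0.002, 0],
])

```text
clock: 9.12
position: [0.6625, 0.2299, 0.1483]
ee_rot: [0.002, 0.227, 0.974, 0.001]
contact_force: [-1.0, -0.6, 6.0]
width: 0.0001
```

Emit:
drive_tool([
  [0, 0, -0.002, 0],
  [0, 0, -0.002, 0],
  [0, 0, -0.001, 0],
  [0, 0, -0.001, 0],
  [0, 0, -0.001, 0],
])

```text
clock: 9.75
position: [0.6611, 0.23, 0.1406]
ee_rot: [0.0, 0.227, 0.974, -0.0]
contact_force: [-3.7, -1.2, 13.8]
width: 0.0004
```

Emit:
drive_tool([
  [0, 0, 0.05, 0],
  [0, 0, 0.06, 0],
  [-0.01, -0.04, 0.03, 10],
  [-0.02, -0.055, 0.01, 10],
  [-0.02, -0.055, 0, 10.2],
])

```text
clock: 10.38
position: [0.6112, 0.0789, 0.2896]
ee_rot: [0.001, -0.038, 0.999, -0.0]
contact_force: [0.0, -0.7, -0.2]
width: -0.0001
```

Emit:
drive_tool([
  [-0.02, -0.055, 0, 0],
  [-0.02, -0.055, 0, 0],
  [-0.02, -0.055, 0, 0],
  [-0.02, -0.05, 0, 0],
  [-0.006, -0.024, 0, 0],
], jaw=0.07)

```text
clock: 11.0
position: [0.5239, -0.1613, 0.2883]
ee_rot: [-0.001, -0.033, 0.999, -0.0]
contact_force: [0.3, 0.1, -0.2]
width: 0.0701
```

```bash
cat > g.py <<'E'
from h import *
A=shot('side','side4.png');T=shot('top','top4.png')
for q in['cover_centre','cover','cover_screw','driver_butt','red_driver']:
  for n in('side','top'):
    for r in spotter.landmark_of(q,n)[:2]: print(q,n,round(r['score'],2),np.round(r['point'],3))
s=sensors.get_state();print(s['clock'],s['position'],s['ee_rot'],s['qpos'])
i=lambda a,x,y:cv2.resize(a['color'][y:y+150,x:x+105,::-1],(400,571),interpolation=cv2.INTER_CUBIC)
cv2.imwrite('pics/g4.png',cv2.hconcat([i(A,240,180),i(T,225,60)]))
E
python3 g.py; sed -i "s/'1.png',n+'3.png'/'3.png',n+'4.png'/" f.py; python3 f.py | grep -v 0.png
```

```text
cover_centre side 0.77 [0.629 0.228 0.069]
cover_centre side 0.46 [0.481 0.705 0.016]
cover_centre top 0.97 [0.629 0.228 0.067]
cover_centre top 0.55 [0.483 0.702 0.017]
cover side 0.69 [0.632 0.227 0.066]
cover side 0.53 [0.483 0.707 0.013]
cover top 0.63 [0.482 0.702 0.012]
cover top 0.57 [0.633 0.22  0.063]
cover_screw side 0.98 [0.628 0.27  0.069]
cover_screw side 0.48 [0.462 0.665 0.02 ]
cover_screw top 0.8 [0.46  0.667 0.02 ]
cover_screw top 0.71 [0.624 0.274 0.071]
driver_butt side 0.64 [ 0.499 -0.16   0.191]
driver_butt side 0.5 [0.371 0.025 0.001]
red_driver side 0.7 [ 0.563 -0.158  0.098]
red_driver side 0.36 [ 0.584 -0.094 -0.   ]
red_driver top 0.53 [ 0.365 -0.188 -0.003]
11.6 [ 0.52560005 -0.15829292  0.2886452 ] [ 1.26828275e-05 -3.52073242e-02  9.99380027e-01  7.67649625e-05] [-4.19375762e-01  2.45869817e-01  1.58592466e+00  1.54299388e-04
  1.30984280e+00 -2.06064111e+00]
top3.png (-0.048, -0.055) [268.  178.8] [150 142 135 133 131 132 133  83  39  34  33  32  34  34  38]
top4.png (-0.048, -0.055) [268.  178.8] [180 211 222 221 221 221 226 152  61  32  32  32  32  30 
[... 1866 characters left out ...]
 41  39  38]
side4.png (0.03, -0.068) [297.2 212.2] [72 72 71 72 72 74 77 77 74 64 53 42 37 37 46]
side3.png (-0.048, -0.04) [273.6 212.5] [126 127 127 126 123 118 109  95  78  63  53  46  44  44  47]
side4.png (-0.048, -0.04) [273.6 212.5] [190 192 194 193 191 184 173 155 131 103  77  60  50  48  51]
side3.png (-0.048, 0) [269.  205.3] [187 184 174 154 135 122 113 101  87  74  64  57  50  46  45]
side4.png (-0.048, 0) [269.  205.3] [195 195 195 194 192 188 179 165 144 122 102  82  66  55  51]
side3.png (-0.048, 0.04) [264.6 198.5] [185 185 185 186 184 178 167 148 126 102  82  69  59  53  53]
side4.png (-0.048, 0.04) [264.6 198.5] [193 193 193 193 192 189 181 167 146 120  98  81  69  60  57]
```

View pics/g4.png

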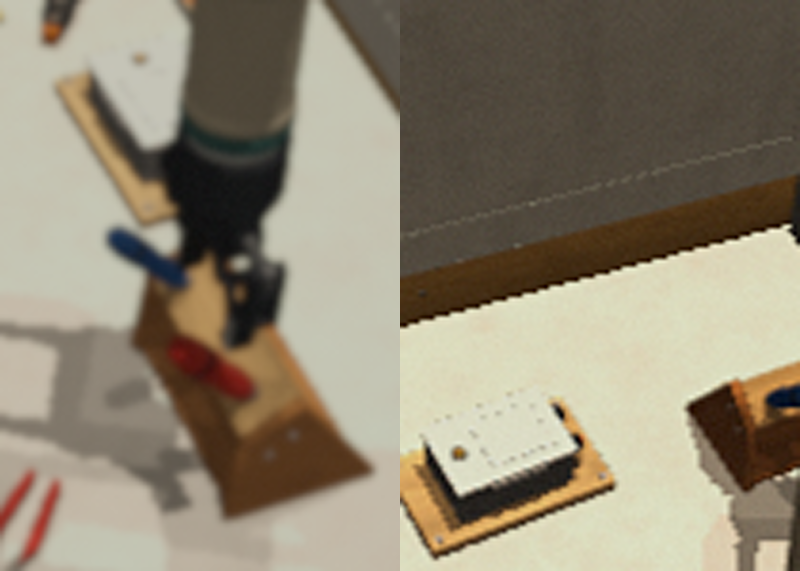

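Cover now reads level and seated (centre 0.068, screw about 0.070). The gripper straddles the red handle, so I go down and grip.

Emit:
drive_tool([
  [0, 0, -0.025, 0],
  [0, 0, -0.025, 0],
  [0, 0, -0.015, 0],
  [0, 0, -0.01, 0],
  [0, 0, 0, 0],
])

```text
clock: 12.32
position: [0.5253, -0.1589, 0.2133]
ee_rot: [-0.0, -0.035, 0.999, 0.0]
contact_force: [-0.7, 0.4, 0.4]
width: 0.0701
```

Emit:
drive_tool([
  [0, 0, 0, 0],
  [0, 0, 0, 0],
  [0, 0, 0, 0],
  [0, 0, 0, 0],
  [0, 0, 0, 0],
], jaw=0, force=40)

```text
clock: 12.95
position: [0.5255, -0.1591, 0.2142]
ee_rot: [0.0, -0.035, 0.999, -0.0]
contact_force: [-1.5, 0.6, 3.5]
width: 0.0252
```

Emit:
drive_tool([
  [-0.004, 0, 0.006, 0],
  [-0.0085, -0.0005, 0.012, 0],
  [-0.0085, -0.0005, 0.012, 0],
  [-0.0085, -0.0005, 0.012, 0],
  [-0.0085, -0.0005, 0.012, 0],
])

```text
clock: 13.58
position: [0.4861, -0.161, 0.2685]
ee_rot: [-0.001, -0.035, 0.999, -0.0]
contact_force: [0.4, -1.5, -1.6]
width: 0.0253
```

Emit:
drive_tool([
  [-0.0085, -0.0005, 0.012, 0],
  [-0.0085, -0.0005, 0.012, 0],
  [-0.0085, -0.0005, 0.012, 0],
  [-0.0085, -0.0005, 0.012, 0],
  [-0.0085, -0.0005, 0.012, 0],
])

```text
clock: 14.2
position: [0.4444, -0.1633, 0.3286]
ee_rot: [0.0, -0.035, 0.999, 0.0]
contact_force: [-0.0, 0.6, -0.8]
width: 0.0248
```

```bash
cat > k.py <<'E'
from h import *
import sys
k=sys.argv[1]
A=shot('side');T=shot('top');I={'side':A,'top':T}
for q in['driver_butt','driver_tip','red_driver']:
  for n in I:
    for r in spotter.landmark_of(q,n)[:2]: print(q,n,round(r['score'],2),np.round(r['point'],3))
s=sensors.get_state();print(s['clock'],s['position'],s['contact_force'],s['width'])
def i(n):
    p=np.array(s['position'])-[0,0,.1];u,v=pix(I[n],p)[0].astype(int);u=min(max(u,60),452);v=min(max(v,75),309)
    return cv2.resize(I[n]['color'][v-75:v+75,u-52:u+52,::-1],(400,577),interpolation=cv2.INTER_CUBIC)
cv2.imwrite(f'pics/k{k}.png',cv2.hconcat([i('side'),i('top')]))
E
python3 k.py 5
```

```text
driver_butt side 0.62 [ 0.42  -0.161  0.305]
driver_tip side 0.61 [ 0.549 -0.155  0.141]
red_driver side 0.68 [ 0.478 -0.161  0.214]
14.6 [ 0.44494455 -0.16336635  0.32707662] [ 0.2907479  -0.03643706 -1.17565312] 0.025207047328745607
```

View pics/k5.png

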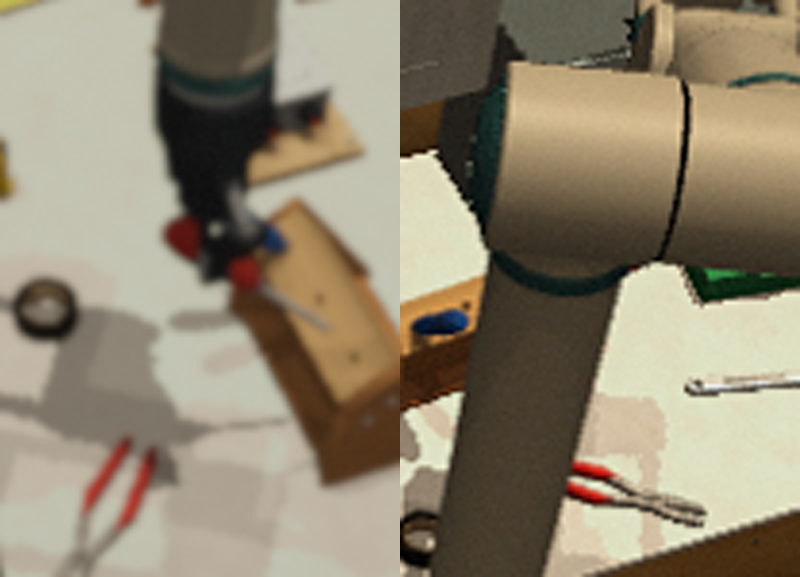

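Driver is out, still leaning about 38°. I'll move it clear of the rack with a lighter grip (it may swing under gravity), then lower it near the table.

Emit:
drive_tool([
  [-0.03, 0, 0, 0],
  [-0.025, 0, 0, 0],
  [0, 0, -0.03, 0],
  [0, 0, -0.04, 0],
  [0, 0, -0.04, 0],
], force=20)

```text
clock: 15.22
position: [0.39, -0.1635, 0.2165]
ee_rot: [0.0, -0.035, 0.999, -0.0]
contact_force: [0.4, -0.4, -1.3]
width: 0.025
```

```bash
python3 k.py 6
```

```text
driver_butt side 0.5 [ 0.365 -0.163  0.189]
driver_butt top 0.48 [ 0.365 -0.168  0.182]
driver_tip side 0.74 [ 0.495 -0.157  0.029]
driver_tip side 0.65 [0.629 0.27  0.069]
driver_tip top 0.29 [0.355 0.193 0.005]
red_driver side 0.65 [ 0.423 -0.161  0.098]
red_driver side 0.47 [ 0.494 -0.155  0.027]
red_driver top 0.72 [0.63  0.227 0.068]
red_driver top 0.54 [ 0.416 -0.157  0.096]
15.625 [ 0.39092675 -0.16403231  0.21922902] [-1.02204617 -0.22271666 -1.10383935] 0.025115400857386075
```

Emit:
drive_tool([
  [0, 0, -0.012, 0],
  [0, 0, -0.006, 0],
  [0, 0, -0.004, 0],
  [0, 0, -0.004, 0],
  [0, 0, -0.003, 0],
])

```text
clock: 16.25
position: [0.3899, -0.1635, 0.1884]
ee_rot: [-0.0, -0.035, 0.999, 0.0]
contact_force: [0.2, 0.3, 0.2]
width: 0.0253
```

Emit:
drive_tool([
  [0.0085, 0.0005, 0.0045, 0],
  [0.01, 0.0005, 0.006, 0],
  [0.0105, 0.001, 0.006, 0],
  [0.0105, 0.0005, 0.005, 0],
  [0.011, 0.001, 0.004, 0],
])

```text
clock: 16.88
position: [0.4414, -0.1599, 0.2146]
ee_rot: [0.0, -0.035, 0.999, -0.0]
contact_force: [0.7, 0.1, -1.4]
width: 0.0252
```

```bash
python3 k.py 7
```

```text
driver_butt side 0.5 [ 0.418 -0.162  0.191]
driver_butt top 0.36 [ 0.416 -0.167  0.183]
driver_tip side 0.67 [ 0.547 -0.152  0.027]
red_driver side 0.67 [ 0.474 -0.156  0.099]
red_driver side 0.42 [0.628 0.224 0.069]
red_driver top 0.48 [ 0.479 -0.158  0.101]
17.275 [ 0.43986779 -0.15983986  0.21390578] [ 0.84247357 -0.03437909 -2.68173937] 0.02505400191121511
```

Emit:
drive_tool([
  [0, 0, -0.01, 0],
  [0.006, 0, 0, 0],
  [0.01, 0.0005, 0.003, 0],
  [0.01, 0.001, 0.005, 0],
  [0.01, 0.0005, 0.005, 0],
])

```text
clock: 17.9
position: [0.4776, -0.158, 0.2178]
ee_rot: [0.0, -0.035, 0.999, -0.0]
contact_force: [-0.7, -0.1, -0.9]
width: 0.0252
```

```bash
python3 k.py 8
```

```text
driver_butt side 0.73 [ 0.454 -0.156  0.194]
driver_butt top 0.49 [ 0.366 -0.184 -0.003]
driver_butt top 0.21 [0.355 0.19  0.002]
driver_tip side 0.47 [ 0.584 -0.147  0.028]
red_driver side 0.61 [ 0.51  -0.156  0.1  ]
red_driver top 0.52 [0.632 0.223 0.062]
18.3 [ 0.47591317 -0.15783343  0.21697133] [ 0.23754851  0.96289729 -1.328037  ] 0.025396827915764083
```

View pics/k8.png

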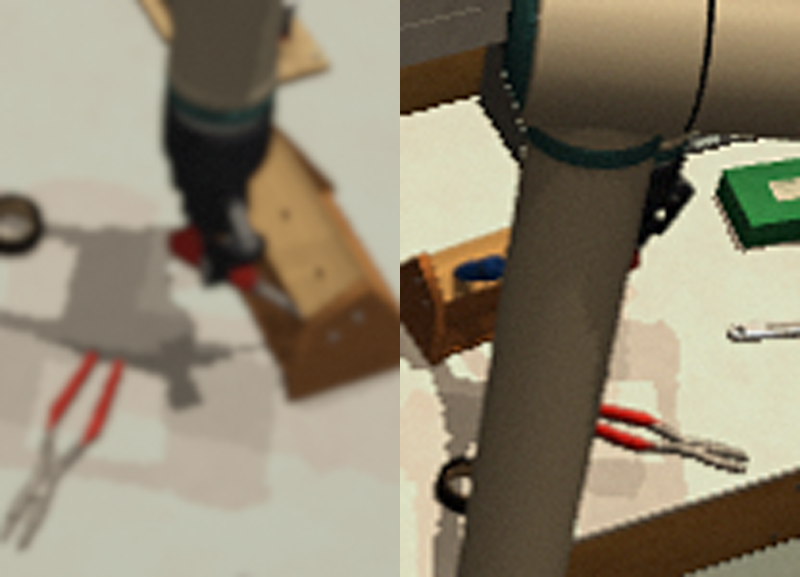

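Emit:
drive_tool([
  [0.01, 0.0005, 0.002, 0],
  [0.01, 0.001, 0.002, 0],
  [0.01, 0.0005, 0.003, 0],
  [0.01, 0.001, 0.004, 0],
  [0.005, 0.0005, 0.002, 0],
])

```text
clock: 18.92
position: [0.5221, -0.1544, 0.2301]
ee_rot: [-0.0, -0.035, 0.999, 0.0]
contact_force: [-1.8, -0.8, -3.1]
width: 0.0253
```

```bash
python3 k.py 9
```

```text
driver_butt side 0.65 [ 0.505 -0.155  0.212]
driver_tip side 0.66 [ 0.577 -0.15   0.012]
driver_tip top 0.48 [ 0.632  0.222 -0.002]
red_driver side 0.63 [ 0.532 -0.154  0.104]
red_driver side 0.2 [ 0.535 -0.041  0.11 ]
19.325 [ 0.52157231 -0.15446095  0.23032894] [-0.41098079  0.26989469 -1.20956311] 0.02473826436554579
```

Emit:
drive_tool([
  [0.009, 0.0005, 0.005, 0],
  [0.009, 0.001, 0.004, 0],
  [0.009, 0.0005, 0.004, 0],
  [0.006, 0.0005, 0.003, 0],
  [0, 0, 0, 0],
])

```text
clock: 19.95
position: [0.5554, -0.152, 0.2468]
ee_rot: [0.001, -0.035, 0.999, -0.0]
contact_force: [-1.9, -0.2, 0.8]
width: 0.0254
```

```bash
python3 k.py 10
```

```text
driver_butt side 0.82 [ 0.545 -0.153  0.231]
driver_tip side 0.52 [ 0.55  -0.153  0.019]
red_driver side 0.58 [ 0.538 -0.152  0.121]
red_driver side 0.36 [ 0.547 -0.15   0.018]
20.35 [ 0.55462246 -0.15204245  0.24633606] [-0.46940401  0.30486559 -0.44058244] 0.024866471910125112
```

View pics/k10.png

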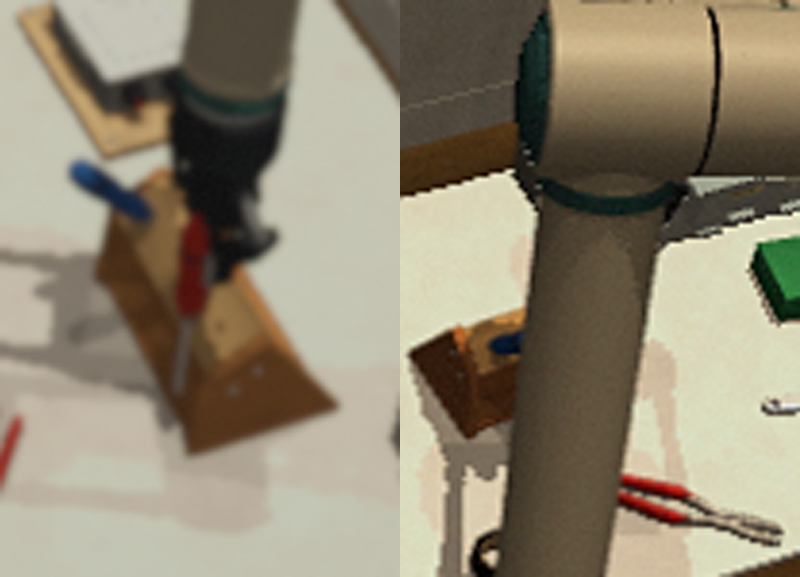

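Emit:
drive_tool([
  [-0.004, 0, 0.015, 0],
  [0, 0, 0.03, 0],
  [0, 0, 0.035, 0],
  [0, 0, 0.04, 0],
  [0.01, 0, 0.035, 0],
], force=40)

```text
clock: 20.98
position: [0.5601, -0.1519, 0.4044]
ee_rot: [0.002, -0.034, 0.999, -0.0]
contact_force: [0.8, -0.7, -1.0]
width: 0.0252
```

Emit:
drive_tool([
  [0.03, 0.01, 0, 0],
  [0.03, 0.025, 0, 0],
  [0.015, 0.04, 0, 0],
  [0, 0.045, 0, 0],
  [0, 0.05, 0, 0],
])

```text
clock: 21.6
position: [0.6357, 0.0191, 0.4021]
ee_rot: [0.001, -0.034, 0.999, 0.0]
contact_force: [-0.1, -0.2, -2.6]
width: 0.025
```

Emit:
drive_tool([
  [0, 0.055, 0, 0],
  [0, 0.055, 0, 0],
  [0, 0.05, 0, 0],
  [0, 0.035, 0, 0],
  [-0.006, 0.02, 0, 0],
])

```text
clock: 22.22
position: [0.6292, 0.2349, 0.4019]
ee_rot: [0.001, -0.035, 0.999, 0.0]
contact_force: [0.1, -0.8, -1.5]
width: 0.0253
```

```bash
python3 k.py 11
```

```text
driver_butt top 0.53 [0.615 0.233 0.376]
driver_tip side 0.68 [0.626 0.237 0.172]
driver_tip top 0.54 [0.618 0.24  0.175]
red_driver side 0.66 [0.614 0.235 0.277]
red_driver top 0.41 [0.624 0.271 0.073]
22.625 [0.62966592 0.23154954 0.40138657] [-0.49166388  0.06258415 -1.62866187] 0.025280632793710445
```

View pics/k11.png

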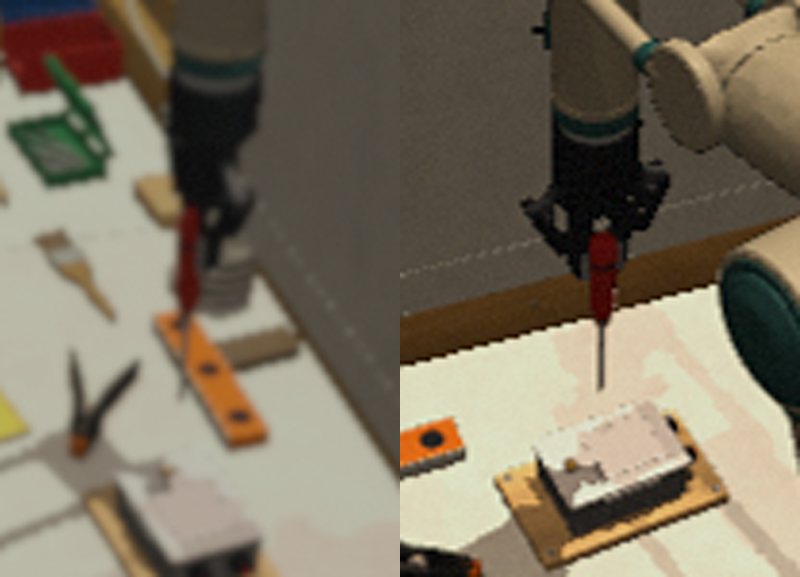

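```bash
cat > m.py <<'E'
from h import *
N=[];tips=[]
for n in('side','top'):
    im=shot(n); s=sensors.get_state();p=np.array(s['position'])
    c=im['color'].astype(int);m=((c[...,0]>c[...,1]*1.8+15)&(c[...,0]>c[...,2]*1.8+15)).astype(np.uint8)
    g=pix(im,[p[0]-.008,p[1],p[2]-.09])[0]
    k,L,st,ce=cv2.connectedComponentsWithStats(m)
    j=min([i for i in range(1,k) if st[i,4]>15],key=lambda i:np.hypot(*(ce[i]-g)))
    yx=np.argwhere(L==j)[:,::-1].astype(np.float32);mu=yx.mean(0);d=np.linalg.svd(yx-mu,full_matrices=False)[2][0]
    q=cv2.undistortPoints(np.array([mu-20*d,mu+20*d]).reshape(-1,1,2).astype(float),im['intrinsics'],np.array(im['D'],float)).reshape(-1,2)
    r=np.c_[q,[1,1]]@im['R'];nn=np.cross(r[0],r[1]);nn/=np.linalg.norm(nn);N.append((nn,-im['R'].T@im['t']))
    print(n,'area',st[j,4],'mu',mu,'len',np.ptp(yx@d))
a=np.cross(N[0][0],N[1][0]);a/=np.linalg.norm(a)*np.sign(a[2])
A=np.array([N[0][0],N[1][0],[0,0,1]]);
def at(z): return np.linalg.solve(A,[N[0][0]@N[0][1],N[1][0]@N[1][1],z])
print('axis',a.round(3),'tilt',np.degrees(np.arccos(abs(a[2]))).round(1))
for nm,h in(('butt',-.019),('tip',-.226)): print(nm,at(p[2]+h).round(4))
for q in('driver_tip','driver_butt','cover_screw'):
  for n in('side','top'):
    for r in spotter.landmark_of(q,n)[:2]: print(q,n,round(r['score'],2),np.round(r['point'],3))
print(s['clock'],p)
E
python3 m.py
```

```text
side area 89 mu [282.23596 140.19101] len 26.050636
top area 135 mu [249.62962 127.95556] len 22.025436
axis [-0.041 -0.006  0.999] tilt 2.4
butt [0.6161 0.2292 0.3823]
tip [0.6245 0.2304 0.1753]
driver_tip side 0.62 [0.629 0.223 0.064]
driver_tip side 0.46 [0.621 0.233 0.176]
driver_tip top 0.61 [0.623 0.233 0.176]
driver_butt side 0.75 [0.619 0.231 0.385]
driver_butt side 0.71 [0.632 0.225 0.066]
driver_butt top 0.56 [0.621 0.227 0.38 ]
cover_screw side 0.76 [0.627 0.27  0.067]
cover_screw top 0.88 [0.626 0.272 0.073]
cover_screw top 0.81 [0.463 0.669 0.021]
22.725 [0.62966254 0.23190331 0.40125464]
```

Emit:
drive_tool([
  [0.003, 0.02, 0, 0],
  [0, 0.02, -0.01, 0],
  [0, 0, -0.03, 0],
  [0, 0, -0.03, 0],
  [0, 0, -0.015, 0],
])

```text
clock: 23.65
position: [0.6314, 0.2745, 0.3132]
ee_rot: [-0.002, -0.035, 0.999, -0.0]
contact_force: [0.2, -1.0, -0.6]
width: 0.025
```

Emit:
drive_tool([
  [0, 0, -0.005, 0],
  [0, 0, -0.002, 0],
  [0, 0, 0, 0],
  [0, 0, 0, 0],
  [0, 0, 0, 0],
])

```text
clock: 24.28
position: [0.6326, 0.2729, 0.3098]
ee_rot: [0.001, -0.035, 0.999, 0.0]
contact_force: [-0.2, -0.1, -1.0]
width: 0.0251
```

```bash
python3 m.py; python3 - <<'E'
from h import *
o=[]
for n in('side','top'):
    im=shot(n); u,v=pix(im,[.6265,.2715,.076])[0].astype(int)
    print(n,'scr/tip pred',pix(im,[[.6265,.2715,.071],[.6265,.2715,.081]]),'crop0',u-20,v-32)
    o.append(cv2.resize(im['color'][v-32:v+14,u-20:u+20,::-1],(400,460),interpolation=cv2.INTER_CUBIC))
cv2.imwrite('pics/fin.png',cv2.hconcat(o))
E
```

```text
side area 74 mu [277.5     156.91891] len 23.998566
top area 116 mu [238.75    148.16379] len 20.047989
axis [-0.057  0.009  0.998] tilt 3.3
butt [0.6188 0.2707 0.2905]
tip [0.6306 0.2689 0.0835]
driver_tip side 0.6 [0.624 0.274 0.084]
driver_tip side 0.49 [ 0.539 -0.042  0.107]
driver_tip top 0.74 [0.625 0.277 0.082]
driver_tip top 0.35 [0.631 0.228 0.068]
driver_butt side 0.67 [0.624 0.272 0.293]
driver_butt top 0.61 [0.621 0.267 0.29 ]
cover_screw side 0.84 [0.629 0.27  0.067]
cover_screw side 0.75 [0.461 0.668 0.022]
cover_screw top 0.94 [0.462 0.665 0.02 ]
cover_screw top 0.66 [0.623 0.272 0.071]
24.375 [0.63246521 0.27297683 0.30951781]
side scr/tip pred [[276. 194.]
 [276. 192.]] crop0 256 161
top scr/tip pred [[239. 178.]
 [239. 177.]] crop0 219 145
```

View pics/fin.png

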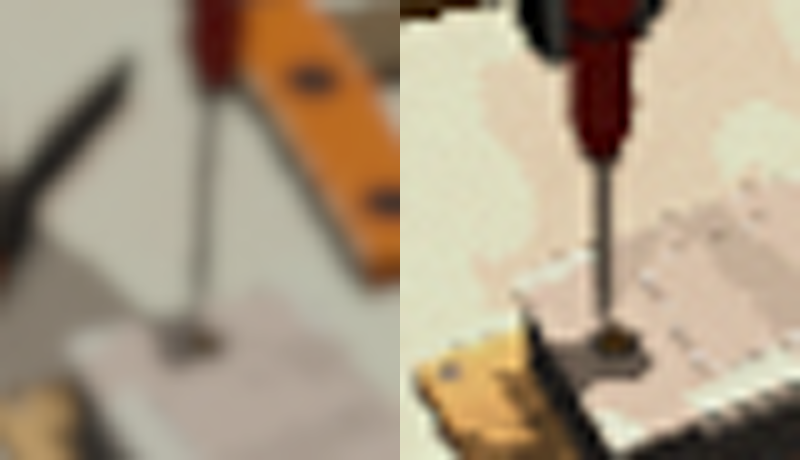

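```bash
python3 - <<'E'
from h import *
J=[]
for n in('side','top'):
    im=shot(n); _,j=cv2.projectPoints(np.array([[[.6265,.2715,.076]]]),cv2.Rodrigues(im['R'])[0],im['t'],im['intrinsics'],np.array(im['D'],float))
    M=j[:,3:6]@im['R'].T.T if False else j[:,3:6]@im['R']; J.append(M); print(n,M.round(0))
J=np.array(J); A=J[:,0,:2]
print('tip-screw xy', np.linalg.solve(A,[-.85,-.9]-J[:,0,2]*.011))
print('lsq xyz', np.linalg.lstsq(J.reshape(4,3),np.array([-.85,-2.7,-.9,-1.3]),rcond=None)[0])
E
```

```text
side [[ 258.  -88.   15.]
 [ -46. -170. -207.]]
top [[ -84. -246.   -7.]
 [-189.   69. -164.]]
tip-screw xy [-0.00247811  0.00419073]
lsq xyz [-0.00216042  0.00374171  0.01101759]
```

Emit:
drive_tool([
  [0.001, -0.002, 0, 0],
  [0.001, -0.002, -0.001, 0],
  [0, 0, 0, 0],
  [0, 0, 0, 0],
  [0, 0, 0, 0],
])

```text
clock: 25.5
position: [0.6344, 0.2691, 0.3082]
ee_rot: [0.0, -0.035, 0.999, 0.0]
contact_force: [0.3, -0.5, -0.9]
width: 0.0252
```

```bash
python3 m.py; python3 - <<'E'
from h import *
o=[]
for n in('side','top'):
    im=shot(n); u,v=pix(im,[.6265,.2715,.076])[0].astype(int)
    o.append(cv2.resize(im['color'][v-32:v+14,u-20:u+20,::-1],(400,460),interpolation=cv2.INTER_CUBIC))
cv2.imwrite('pics/fin2.png',cv2.hconcat(o))
for q in('blue_driver','pliers','black_tape','tape_measure','cover_centre','cover'):
    for r in spotter.landmark_of(q,'side')[:2]: print(q,round(r['score'],2),np.round(r['point'],3))
E
```

```text
side area 78 mu [278.33334 157.5641 ] len 23.010056
top area 113 mu [239.64601 148.21239] len 19.994339
axis [-0.053  0.006  0.999] tilt 3.1
butt [0.6207 0.2667 0.2892]
tip [0.6318 0.2654 0.0822]
driver_tip side 0.7 [0.626 0.272 0.08 ]
driver_tip side 0.49 [0.63  0.224 0.068]
driver_tip top 0.43 [0.628 0.27  0.084]
driver_butt side 0.69 [0.625 0.271 0.292]
driver_butt top 0.44 [0.626 0.266 0.284]
cover_screw side 0.93 [0.463 0.668 0.019]
cover_screw side 0.58 [0.626 0.268 0.068]
cover_screw top 0.67 [0.625 0.274 0.072]
cover_screw top 0.6 [0.46  0.665 0.018]
25.6 [0.63435944 0.2690845  0.30818114]
blue_driver 0.73 [ 0.536 -0.044  0.108]
pliers 0.85 [ 0.365 -0.184  0.   ]
black_tape 0.66 [ 0.376  0.025 -0.001]
cover_centre 0.62 [0.481 0.704 0.015]
cover_centre 0.57 [0.633 0.225 0.067]
cover 0.88 [0.481 0.707 0.011]
cover 0.87 [0.63  0.225 0.066]
```

View pics/fin2.png

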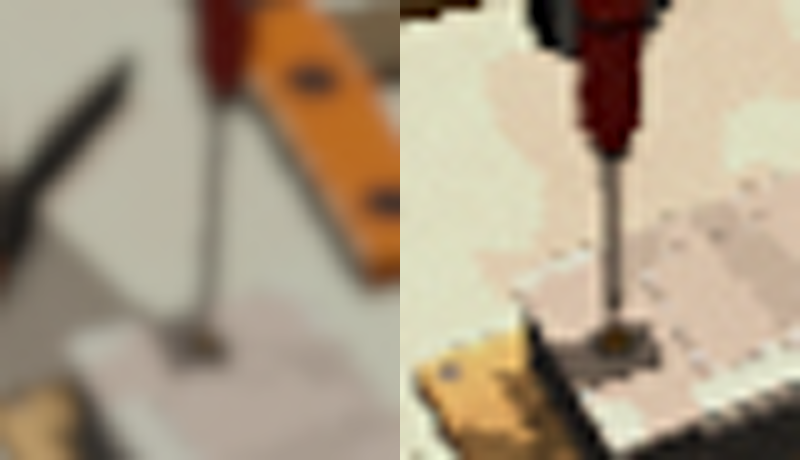

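The blade now lines up over the screw in both views (side about (208,320) over (207,342), top (613,315) over (614,338) in the crop). It sits roughly 10 mm above with no contact force. The cover and bystanders read unchanged, so I'm handing in.

```bash
python3 -c "
from rig import manip
print(manip.sign_off())"
```

```text
the job is handed in; nothing more can be done
None
```

I handed the job in at about 26 s on the robot's clock. The cover is on, and the red screwdriver is held blade down over the brass screw.

- **Cover:** the first press on the middle (about 26 N) seated only the -x side. A second press on the +x half (about 14 N) seated the rest. Afterwards the cover centre read 0.067–0.069 m (seated is 0.068) and the screw about 0.07 m, and the edge positions in the pictures fit a level cover.
- **Screwdriver:** I drew it out along the bore, but it did not swing upright under a light grip or by pressing its tip on the worktop. I turned it upright by pushing its shank against the fixed rack's front rail, then carried it over the box.
- **Last checks:**
  - The blade reads about 10 mm above the screw and lines up with it in both views, within 2 mm or so, with no contact force.
  - The driver leans about 3° from vertical.
  - My handle-axis fit put the tip about 5–6 mm off the screw. The networks and the enlarged picture agreed with each other, so I trusted those.
- **Other things:** the blue screwdriver, pliers and black tape read at their starting positions. The tape measure was not reported in the last check, but nothing went near it.

I viewed 13 pictures, three over the budget of 10.

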